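# Stack two dishes with a backing sheet and swing the magnifier over them

## Task

Lay the white backing sheet with the finger tab on the glass dish that stands on the white tile so that it covers the whole dish, then set the second glass dish gently on the sheet, straight above the first. After that, swing the bench magnifier's arm until its lens is centred over the upper dish, and let go so that it stays there. Do not shift the lower dish, and leave the other things on the bench where they are.

Things in the scene. Friction and masses are not known exactly. Their poses are not given: they have to be found in the camera images.
- lower_dish: closed clear glass petri dish, 69 mm across, 15 mm high (its grip and contact diameter is 65 mm, contact height 14 mm), standing on the white tile; origin at the centre of its underside, z up. Light (about 80 g): it slides when nudged
- upper_dish: second dish, same shape and size, standing on the bench at the left; about 60 g; origin at the centre of its underside, z up. It may be gripped across its 65 mm diameter
- sheet: flat stiff white plastic backing sheet on the bench at the left, 4 mm thick, about 70 g. Its origin is on the underside, in the middle of the 90 x 90 mm clear area. At its -x edge stands an upright finger tab 10 mm thick (x from -55 to -45 mm), 40 mm long along y, its top 32 mm above the underside: pinch the tab across its thickness, along x. Any yaw is fine when it is laid
- white_tile: fixed white tile, 165 x 165 x 4 mm, the inspection place; origin at the centre of its underside
- magnifier_stand: fixed stand of the magnifier: round white foot 150 mm across with a post; origin at the foot's centre on the bench, the vertical shoulder axis passes through it. The magnifier's parts are all below 0.205 m except the handle
- shoulder_link (a joint): shoulder hinge, vertical axis, rad, grows anticlockwise seen from above, range -1.1 to 1.0; at 0 the first link points 0.2 rad anticlockwise of the stand's +y. The link is 260 mm long from the shoulder axis to the elbow axis. Stiff: it stays where it is left; both hinges hold by friction of about 0.6 N m
- lens_link (a joint): elbow hinge, vertical axis, rad, grows anticlockwise seen from above, range -2.0 to 0.5; at -2.0 the second link is in line with the first, at 0 it is folded back 2.0 rad anticlockwise from there. From the elbow axis to the lens centre 230 mm, to the handle's axis 306 mm, on one line. Equally stiff
- elbow (a point): point on the elbow axis, 169 mm above the bench
- lens_center (a point): centre of the round lens (clear diameter 104 mm, ring 126 mm outside) at the height of the ring's underside, 169 mm above the bench; the ring is 20 mm thick
- lens_handle (a point): top of the magnifier's handle, an upright black round post of 18 mm diameter on the far rim of the lens ring, 76 mm beyond the lens centre; the point is 249 mm above the bench and the post's bare length is the 60 mm below it. Held or pushed here, the lens moves on its two hinges in the level plane; 3 to 10 N move it
- dark_bottle: bystander: small dark bottle, 51 mm across, 93 mm high; origin at the centre of its underside
- small_beaker: bystander: small glass beaker, 59 mm across, 72 mm high; origin at the centre of its underside
- cream_cap_bottle: bystander: small bottle with a cream screw cap, 47 mm across, 79 mm high; origin at the centre of its underside
- tip_box: bystander: blue pipette tip box with clear lid, 94 x 118 x 78 mm; origin at the centre of its underside
- small_flask: bystander: small glass conical flask, 64 mm across, 107 mm high; origin at the centre of its underside
There are look-alikes about, which are no part of the job. What is shaped like the lower_dish but black or blue is not meant.

How it is judged:
On the way, in this order (a step that is already met when the one before it is completed fails the run):
1. the sheet lies flat on the lower dish and covers it, let go (horizontal distance between sheet and lower_dish below 0.014 m and z of sheet in the frame of lower_dish between 0.01 and 0.018 m and angle between sheet's own z axis and vertical below 0.07 rad and contact force between the fingers and sheet below 0.1 N), for 0.2 s.
2. the second dish stands on the sheet straight above the first, let go (horizontal distance between each of sheet, upper_dish and lower_dish below 0.014 m and z of sheet in the frame of lower_dish between 0.01 and 0.018 m and angle between each of sheet, upper_dish's own z axis and vertical below 0.07 rad and z of upper_dish in the frame of lower_dish between 0.014 and 0.022 m and contact force between the fingers and upper_dish below 0.1 N), for 0.2 s.
3. the magnifier's lens has been swung over the upper dish (horizontal distance between each of sheet, upper_dish and lower_dish below 0.014 m and z of sheet in the frame of lower_dish between 0.01 and 0.018 m and angle between each of sheet, upper_dish's own z axis and vertical below 0.07 rad and z of upper_dish in the frame of lower_dish between 0.014 and 0.022 m and horizontal distance between lens_center and upper_dish below 0.018 m), for 0.2 s.
At the end, for the whole second after the job is handed in: The sheet lies flat on the lower dish, its middle within 14 mm of the dish's; the upper dish stands flat on the sheet within 14 mm of straight above the lower one; the lens centre is within 18 mm horizontally of the upper dish's centre; everything is at rest (all of step 3 and linear speed of each of sheet, upper_dish, lower_dish below 0.01 m/s and velocity of joint shoulder_link between -0.02 and 0.02 rad/s and velocity of joint lens_link between -0.02 and 0.02 rad/s); the robot touches nothing.
It fails at once if the lower dish is shifted by more than 20 mm (distance of lower_dish from where it was at the start of the episode above 0.02 m).
It fails at once if the upper dish is dropped (falls free, faster than 0.6 m/s) (linear speed of upper_dish above 0.6 m/s and contact force between the fingers and upper_dish below 0.05 N).
It fails at once if another thing on the bench is moved by more than 30 mm or knocked over (distance of any of dark_bottle, small_beaker, cream_cap_bottle, tip_box, small_flask from where it was at the start of the episode above 0.03 m or angle between any of dark_bottle, small_beaker, cream_cap_bottle, tip_box, small_flask's own z axis and vertical above 0.6 rad).
It also fails if it takes over 69 s, if anything falls off the work surface, if the arm or the gripper's body presses on something with over 40 N, if the wrist force passes 120 N, or if a joint passes its speed limit or range.

## Robot

A 6-joint arm with a two-finger parallel gripper is mounted at the origin on a cart in front of the work surface, level with it; the furniture and walls round the work are solid. World frame = base frame: x ahead of the robot, y to its left, z up, the work surface at z = 0. Lengths are in m, angles in rad, forces in N, time in s.
With the tool pointing down it reaches from about 0.35 to 0.875 m from the base axis. Payload 4.2 kg.
Tool frame: the origin (TCP) lies midway between the tips of the shut fingers; the grasp point (between the pads) lies manip.grip_depth behind it (manip.grip_depth is the distance from the TCP to the grasp point, in m); z points along the fingers, y is the line along which they close (so a half turn about z gives the same grasp; the last joint's range is limited). The gripper opens to 85 mm and grips with 20 to 120 N. Pads are 22 mm wide; open, the fingers measure 114 mm over their backs; the gripper's body (76 mm by 85 mm) begins 54 mm behind the grasp point. The pads swing forward as they close: fully open they stand 13 mm farther back than shut.
Start: joints at [1.455, 0.385, 0.008, 0, -1.194, -0.259], TCP at [0.229, 0.582, 0.231] pointing down, gripper open.
Joint ranges: [-3.14, 3.14], [-1.21, 2.06], [-1.07, 1.41], [-3.16, 2.05], [-2.99, -0.16], [-3.1, 3.1]. Speed limits (rad/s): [2.79, 2.79, 3.14, 3.14, 3.14, 3.14].

## Interface

Orientations are given as [roll, pitch, yaw] about the fixed x, y, z axes, in that order (R = Rz(yaw) Ry(pitch) Rx(roll)).
In Python, from rig import manip gives the robot as it stands.
- The arm moves only by the tool send_rows, never from a script. Its argument "commands" is a list of rows, each a list of 3 entries, a list of its own where there are three numbers: the opening, from 0 (shut) to 1 (fully open), then the shift along the tool's x, y, z in m, then the turn about the tool's z in rad. In form: [[jaw, [x, y, z], twist], ...]. A call has 1 to 20 rows; each row is the pose to reach, as a shift and turn from the pose commanded when the call began, along the tool's axes at that moment; what a row does not reach only later rows make up. A row lasts 1/10 s, in which the tool goes at most 50 mm and 8.59 degrees, less where a joint would pass 70% of its speed; a pose out of reach is approached as far as the arm can. A call with a gripper value outside its range is refused whole. The fingers move at their own pace and stop on an object; "newtons" is the grip in N (left out, the last holds). Time passes only in rows, so rows that repeat a pose let the fingers close. It gives the time, the measured TCP pose, the force, the opening and the grip force at its end, in the units of the state.
- manip.state(): the state, without advancing time (a new reading comes with each control period).
- manip.camera(name): name is "scene" or "top" or "wrist"; returns the picture (384x512x3 uint8, red, green, blue); there is no depth.
- manip.camera_params(name): a dict with "fx", "fy", "cx", "cy" (pixels), "xyz" and "rotation" of the camera in the world. Camera axes: x right, y up, looking along -z (the intrinsics and any distortion apply to the point x, -y, -z); pixel columns grow to the right and rows downward; lengths in m; the calibration is good to about 2 mm. The wrist camera is an equidistant fisheye: a pixel r from the principal point sees the ray r / f radians off the axis. A picture is of the moment at which its call begins: read the wrist's pose just before it. camera_params takes no time and is no camera call; for the wrist camera it gives the pose at the moment of the call.
- manip.hand_in(): hands the job in; it is judged then, once.
The state is a dict: "t": time; "q": joint angles; "dq": joint speeds; "effort": joint torques, N m; "tcp_pos": TCP position; "eef_rot": TCP orientation; "ft_force": force on the tool from outside, world axes, zero at the start; "wrist_torque": the same for the moment, N m; "finger_gap": opening from 0.0 (shut) to 1.0 (fully open); "gripper_force": force on a finger pad.
Only numpy, scipy, OpenCV 4.12 (cv2) and the standard library are available. Lean on these libraries where they do the work, as an engineer would, in place of code of your own. Each camera call takes 0.05 s, during which the arm holds its last target. There are 200 camera calls.

## Working session

There is one attempt and no reset: what is moved stays moved. The work goes in short steps, Python scripts to look and compute and a tool call to move; the robot and the scene stay as the last step left them, time stands still between calls to the robot, and variables do not carry over. Pictures are saved under pics/ and viewed, at most 10 in all, crops included, and the job is handed in when it is done.

Besides the shell and the picture viewer there is one more tool, called after "Emit:" as name(argument=value, ...) on one line, values as JSON. send_rows: Moves the arm, as the interface text tells. Its arguments: {"type":"object","properties":{"commands":{"type":"array","items":{"type":"array"}},"newtons":{"type":"number"}},"required":["commands"]}

```bash
mkdir -p pics
python3 - <<'E'
from rig import manip
import cv2,numpy as np
np.set_printoptions(precision=4,suppress=True)
print(manip.grip_depth, manip.state())
for n in("scene","top","wrist"):
    p=manip.camera_params(n); print(n,p)
    cv2.imwrite(f"pics/{n}0.png",cv2.cvtColor(manip.camera(n),cv2.COLOR_RGB2BGR))
E
```

```text
0.0187 {'t': 0.0, 'q': array([ 1.4546,  0.3856,  0.0066, -0.0005, -1.194 , -0.2586]), 'dq': array([-0.0008,  0.0007,  0.0016,  0.0003,  0.0007, -0.0006]), 'effort': array([  0.0001, -39.2292,  18.8401,   4.1862,  -0.0046,  -0.    ]), 'tcp_pos': array([0.2286, 0.5811, 0.2302]), 'eef_rot': array([ 3.1394, -0.0001, -0.375 ]), 'ft_force': array([0.3333, 0.8543, 0.7039]), 'wrist_torque': array([ 0.0398, -0.0061, -0.0699]), 'gripper_force': 0.0, 'finger_gap': 0.9997773483523746}
scene {'fx': 423.56141439974533, 'fy': 423.56141439974533, 'cx': 247.59861240042775, 'cy': 189.59329094389437, 'xyz': array([-0.384 , -0.6622,  0.8492]), 'rotation': array([ 1.028 ,  0.0087, -0.9716])}
top {'fx': 369.0026122721038, 'fy': 369.0026122721038, 'cx': 256.313361769415, 'cy': 187.9790506942057, 'xyz': array([ 0.4416, -0.0342,  1.3185]), 'rotation': array([ 0.0902,  0.0034, -1.5419])}
wrist {'fx': 297.3186396354542, 'fy': 297.3186396354542, 'cx': 255.14632930890647, 'cy': 189.9989534066419, 'xyz': array([0.2973, 0.5543, 0.3734]), 'rotation': array([-0.2909, -0.0014, -1.9462])}
```

View pics/top0.png

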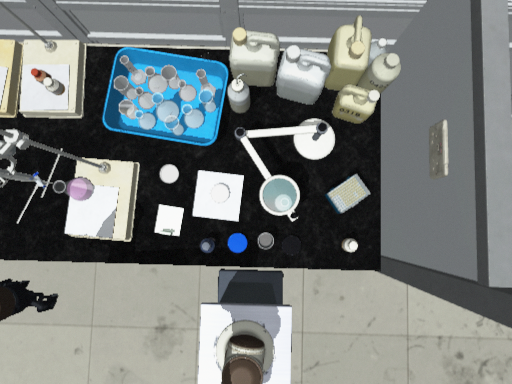

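View pics/scene0.png

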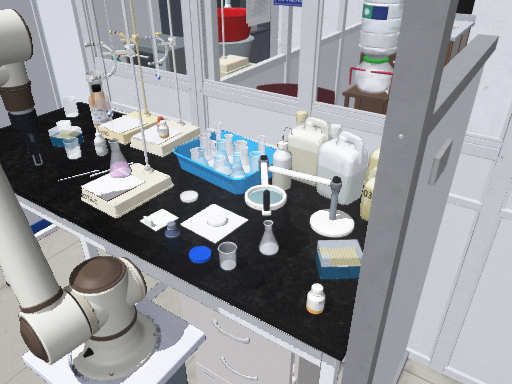

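```bash
cat > h.py <<'E'
from rig import manip
import cv2,numpy as np
from scipy.spatial.transform import Rotation as Ro
np.set_printoptions(precision=4,suppress=True)
def ray(p,uv,fish=False):
    x=(uv[0]-p['cx'])/p['fx'];y=(uv[1]-p['cy'])/p['fy']
    if fish:
        r=np.hypot(x,y);s=np.sin(r)/max(r,1e-9);d=np.array([x*s,-y*s,-np.cos(r)])
    else: d=np.array([x,-y,-1.])
    return Ro.from_euler('xyz',p['rotation']).apply(d)
def on(p,uv,z,fish=False):
    d=ray(p,uv,fish);c=np.array(p['xyz']);return c+d*(z-c[2])/d[2]
def proj(p,X):
    v=Ro.from_euler('xyz',p['rotation']).inv().apply(np.array(X)-p['xyz']);return np.array([p['cx']-p['fx']*v[0]/v[2],p['cy']+p['fy']*v[1]/v[2]])
E
python3 - <<'E'
from h import *
im=cv2.imread('pics/top0.png');p=manip.camera_params('top')
cv2.imwrite('pics/topc.png',cv2.resize(im[110:260,140:370],None,fx=3.4,fy=3.4,interpolation=cv2.INTER_CUBIC))
for n,uv,z in[('tile',(218.5,195.5),.004),('low',(220,193),.019),('up',(169,174),.015),('sheet',(169.5,219),.004),('tab',(168,233),.032),('lens',(279.5,195),.185),('handle',(293,215),.249),('elbow',(240,133),.19),('stand',(314.5,138),.0)]: print(n,on(p,uv,z))
g=cv2.cvtColor(im,cv2.COLOR_BGR2GRAY)
m=(g>150).astype(np.uint8)
for c in cv2.findContours(m,cv2.RETR_EXTERNAL,cv2.CHAIN_APPROX_NONE)[0]:
    (x,y),s,a=r=cv2.minAreaRect(c)
    if 140<x<370 and 110<y<260 and cv2.contourArea(c)>40: print(np.array([x,y,*s,a]),cv2.contourArea(c),on(p,(x,y),.004))
E
```

```text
tile [0.5295 0.1079 0.004 ]
low [0.5375 0.1013 0.019 ]
up [0.6004 0.2859 0.015 ]
sheet [0.4409 0.2788 0.004 ]
tab [0.3925 0.2749 0.032 ]
lens [ 0.5243 -0.0994  0.185 ]
handle [ 0.4628 -0.136   0.249 ]
elbow [0.7139 0.0283 0.19  ]
stand [ 0.7488 -0.2322  0.    ]
[350.5 245.5  11.   13.   90. ] 103.5 [ 0.3663 -0.364   0.004 ]
[168.7568 219.9595  25.153   29.263    9.4623] 674.5 [0.4374 0.2812 0.004 ]
[348.3986 193.3581  24.7607  35.1068  54.4623] 786.5 [ 0.5504 -0.3554  0.004 ]
[217.7693 195.3461  46.265   46.8851   7.125 ] 2073.5 [0.53   0.1105 0.004 ]
[169. 173.  18.  18.  90.] 251.0 [0.6054 0.2888 0.004 ]
[293.4868 171.0962  97.5501  93.3114  79.3803] 2982.5 [ 0.625 -0.158  0.004]
```

View pics/topc.png

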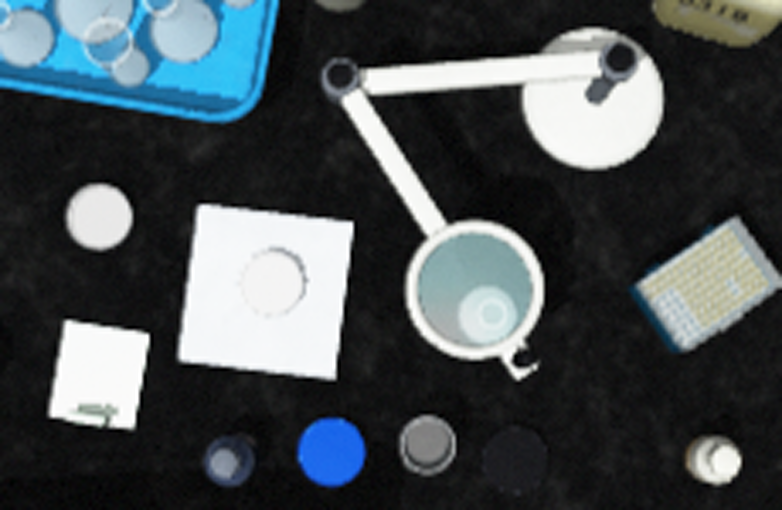

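View pics/wrist0.png

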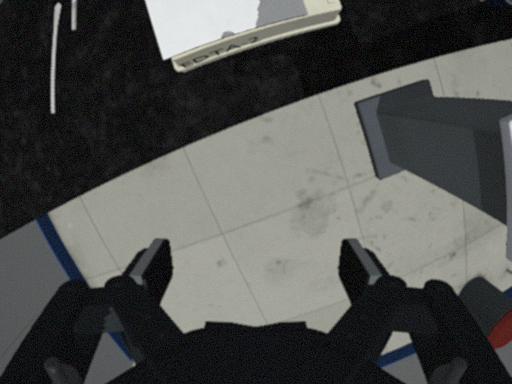

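The top view shows the sheet at about (169,220) with its tab on the robot side, near (168,231). The upper dish is at (169,174), and the lower dish on the tile is at (220,193). The lens is at (279,195) with the flask under it, and its handle is at (293,215). The wrist view shows only floor and bench edge. I'll move over the sheet and look with the wrist camera.

Emit:
send_rows(commands=[[1,[0.03,0.024,0],0.15],[1,[0.06,0.048,0],0.3],[1,[0.09,0.072,0],0.45],[1,[0.12,0.096,0],0.6],[1,[0.15,0.12,0],0.75],[1,[0.18,0.144,0],0.9],[1,[0.21,0.168,0],1.05],[1,[0.24,0.192,0],1.2],[1,[0.27,0.217,0],1.337],[1,[0.27,0.217,0],1.337],[1,[0.27,0.217,0],1.337]])

```text
t: 1.25
tcp_pos: [0.4008, 0.2801, 0.2313]
eef_rot: [3.141, 0.0, -1.713]
ft_force: [-0.2, -0.0, 1.9]
finger_gap: 0.998
gripper_force: 0.0
```

```bash
cat >> h.py <<'E'
def snap(n,f):
    p=manip.camera_params(n);im=cv2.cvtColor(manip.camera(n),cv2.COLOR_RGB2BGR);cv2.imwrite('pics/'+f,im);return p,im
def go(X,yaw=None):
    s=manip.state();R=Ro.from_euler('xyz',s['eef_rot']);d=R.inv().apply(np.array(X)-s['tcp_pos'])
    t=0 if yaw is None else -((yaw-s['eef_rot'][2]+np.pi)%(2*np.pi)-np.pi)
    print('move',d,'twist',round(t,3),'from',s['tcp_pos'],s['eef_rot'])
E
python3 - <<'E'
from h import *
s=manip.state();print(s['t'],s['tcp_pos'],s['eef_rot'],s['q'])
p,im=snap('wrist','w1.png');print(p)
E
```

```text
1.25 [0.4008 0.2801 0.2313] [ 3.1415  0.0001 -1.7129] [ 0.9427  0.1521 -0.3151 -0.0002 -1.1035 -1.0848]
{'fx': 297.3186396354542, 'fy': 297.3186396354542, 'cx': 255.14632930890647, 'cy': 189.9989534066419, 'xyz': array([0.3912, 0.2075, 0.3743]), 'rotation': array([-0.2915, -0.0002,  2.999 ])}
```

View pics/w1.png

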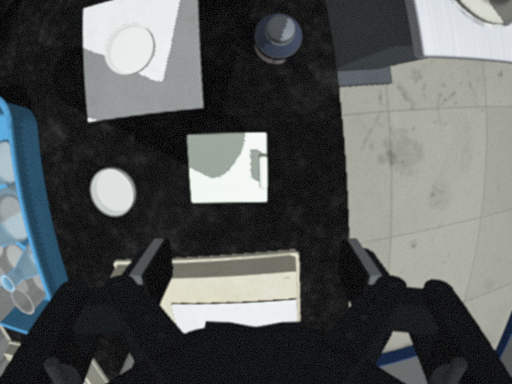

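The wrist view shows the sheet at about (228,168) with its tab at (263,170), the upper dish at (113,192), and the lower dish at (131,50) on the tile.

Run:
```python
from h import *
im=cv2.imread('pics/w1.png');p={'fx': 297.3186,'fy':297.3186,'cx':255.1463,'cy':189.999,'xyz':np.array([.3912,.2075,.3743]),'rotation':np.array([-.2915,-.0002,2.999])}
hsv=cv2.cvtColor(im,cv2.COLOR_BGR2HSV);g=hsv[...,2]
for th in(70,):
  for c in cv2.findContours((g>th).astype(np.uint8),cv2.RETR_EXTERNAL,cv2.CHAIN_APPROX_NONE)[0]:
    (x,y),_,_=cv2.minAreaRect(c);A=cv2.contourArea(c)
    if A<500 or not(80<x<300 and 20<y<230):continue
    print('c',(x,y),A)
    pts=c[:,0,:].astype(float)
    for z in(.004,.015):
      W=np.array([on(p,q,z,True)[:2] for q in pts],np.float32)
      r=cv2.minAreaRect(W);print(z,r,cv2.minEnclosingCircle(W))
# dish on tile
roi=im[15:85,95:170];print(g[50,85:180:4]);print(g[20:85:3,120])
for uv in[(107,50),(155,50),(131,25),(131,75)]:print(on(p,uv,.019,True))
for u in(260,263,266):print(u,on(p,(u,170),.032,True))
print(g[170,240:275]); print(g[142:200,264])
```

```text
c (112.5, 191.5) 1744.0
0.004 ((0.6082611083984375, 0.29205846786499023), (0.07441475987434387, 0.07413556426763535), 71.7938232421875) ((0.6078407764434814, 0.29240429401397705), 0.03914855793118477)
0.015 ((0.6018131971359253, 0.2895466089248657), (0.07220423966646194, 0.07193327695131302), 71.79383087158203) ((0.6014053225517273, 0.2898821532726288), 0.0379885695874691)
c (227.2702178955078, 167.42892456054688) 5493.5
0.004 ((0.438225120306015, 0.28384947776794434), (0.09318213164806366, 0.1043197363615036), 83.03448486328125) ((0.438312828540802, 0.28371337056159973), 0.06782390922307968)
0.015 ((0.43682822585105896, 0.28158149123191833), (0.09041409939527512, 0.10122086852788925), 83.03451538085938) ((0.43691325187683105, 0.28144940733909607), 0.06581206619739532)
c (283.3291931152344, 36.19267272949219) 1112.5
0.004 ((0.3445826768875122, 0.1272374838590622), (0.0569654256105423, 0.04436389356851578), 73.2642822265625) ((0.34937816858291626, 0.12585297226905823), 0.028717797249555588)
0.015 ((0.34596744179725647, 0.1296217143535614), (0.05527321994304657, 0.043046023696660995), 
[... 533 characters left out ...]
36 237 237 237 237 238 237 166
 237 237 240 222 155 153]
[237 237 233 222 225 237 236 235 236 238 237 238 235 236 238 238 237 230
 179 155 160 159]
[0.5666 0.1019 0.019 ]
[0.5015 0.12   0.019 ]
[0.529  0.0784 0.019 ]
[0.5376 0.1437 0.019 ]
260 [0.3966 0.2856 0.032 ]
263 [0.3931 0.2861 0.032 ]
266 [0.3895 0.2866 0.032 ]
[248 248 248 249 248 247 248 249 247 237 201 166 162 163 169 167 166 159
 156 184 228 244 247 249 248 249 229 152  68  28  19  32  12  17  32]
[249 250 249 248 250 250 250 250 249 249 238 191 139 133 181 236 248 249
 249 250 249 249 249 249 249 249 249 249 248 249 249 249 249 249 249 249
 248 249 249 250 249 249 249 250 248 245 241 245 248 250 248 249 251 250
 249 250 249 251]
```

Run:
```python
from h import *
pw={'fx': 297.3186,'fy':297.3186,'cx':255.1463,'cy':189.999,'xyz':np.array([.3912,.2075,.3743]),'rotation':np.array([-.2915,-.0002,2.999])}
out=[]
for f,p,fish,(x0,y0,x1,y1),r in[('top0',manip.camera_params('top'),0,(203,177,237,209),(8,12)),('w1',pw,1,(95,15,172,85),(20,30))]:
    k=8 if r[0]<15 else 4
    c=cv2.resize(cv2.imread(f'pics/{f}.png',0)[y0:y1,x0:x1],None,fx=k,fy=k,interpolation=cv2.INTER_CUBIC);c=cv2.convertScaleAbs(c,alpha=1)
    out.append(cv2.resize(c,(390,360)))
    H=cv2.HoughCircles(c,cv2.HOUGH_GRADIENT_ALT if 0 else cv2.HOUGH_GRADIENT,1,10,param1=60,param2=12,minRadius=r[0]*k,maxRadius=r[1]*k)
    if H is not None:
        for h in H[0][:4]:
            uv=((h[0]+.5)/k-.5+x0,(h[1]+.5)/k-.5+y0);print(f,uv,h[2]/k,on(p,uv,.019,fish),on(p,uv,.004,fish))
cv2.imwrite('pics/d.png',np.hstack(out))
```

```text
top0 (np.float32(219.625), np.float32(192.375)) 8.7625 [0.5397 0.1027 0.019 ] [0.5408 0.1043 0.004 ]
top0 (np.float32(217.875), np.float32(193.5)) 10.675 [0.5355 0.1087 0.019 ] [0.5366 0.1104 0.004 ]
top0 (np.float32(216.375), np.float32(193.375)) 11.925 [0.5358 0.1141 0.019 ] [0.5369 0.1158 0.004 ]
top0 (np.float32(218.0), np.float32(192.0)) 11.65 [0.5408 0.1085 0.019 ] [0.542  0.1102 0.004 ]
w1 (np.float32(123.25), np.float32(44.75)) 29.275 [0.5427 0.1018 0.019 ] [0.5491 0.0973 0.004 ]
w1 (np.float32(126.75), np.float32(46.0)) 28.05 [0.5381 0.1048 0.019 ] [0.5443 0.1005 0.004 ]
w1 (np.float32(129.25), np.float32(45.75)) 25.675 [0.5346 0.1054 0.019 ] [0.5407 0.1011 0.004 ]
w1 (np.float32(127.25), np.float32(48.5)) 25.9 [0.5378 0.1083 0.019 ] [0.544  0.1041 0.004 ]
```

View pics/d.png

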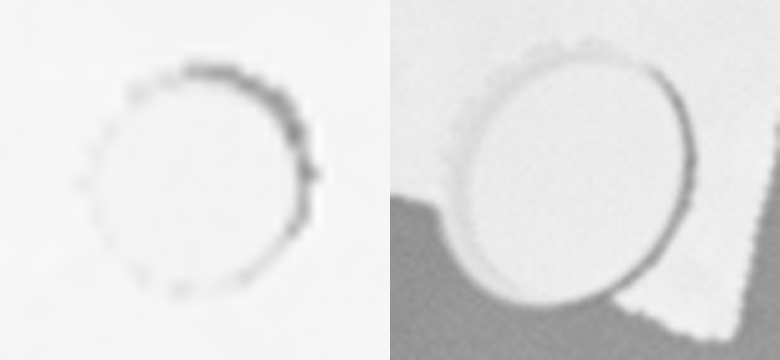

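```bash
python3 -c "
from h import *
go([.3935,.287,.010],-1.692)"
```

```text
move [-0.005   0.0079  0.2213] twist -0.02 from [0.4006 0.2809 0.2313] [ 3.1415  0.0002 -1.7115]
```

Emit:
send_rows(commands=[[0.6,[-0.005,0.008,0.03],-0.02],[0.6,[-0.005,0.008,0.07],-0.02],[0.6,[-0.005,0.008,0.115],-0.02],[0.6,[-0.005,0.008,0.155],-0.02],[0.6,[-0.005,0.008,0.19],-0.02],[0.6,[-0.005,0.008,0.212],-0.02],[0.6,[-0.005,0.008,0.221],-0.02],[0.6,[-0.005,0.008,0.221],-0.02],[0.3,[-0.005,0.008,0.221],-0.02],[0,[-0.005,0.008,0.221],-0.02],[0,[-0.005,0.008,0.221],-0.02],[0,[-0.005,0.008,0.221],-0.02],[0,[-0.005,0.008,0.221],-0.02],[0,[-0.005,0.008,0.221],-0.02]], newtons=50)

```text
t: 2.7
tcp_pos: [0.394, 0.2878, 0.0117]
eef_rot: [-3.14, 0.003, -1.691]
ft_force: [-1.9, 0.1, 7.0]
finger_gap: 0.103
gripper_force: 51.0
```

Run:
```python
from h import *
p,im=snap('wrist','w2.png');p2,im2=snap('top','t2.png')
a=im2[120:270,110:310];a=cv2.resize(a,(480,360));b=im[0:384,0:400]
cv2.imwrite('pics/v2.png',np.hstack([cv2.resize(b,(320,307)),cv2.resize(im2[120:270,110:310],(409,307))]))
go([.3935,.287,.010],-1.692)
```

```text
move [0.0009 0.0004 0.0017] twist 0.001 from [0.394  0.2878 0.0117] [-3.14    0.0025 -1.6913]
```

View pics/v2.png

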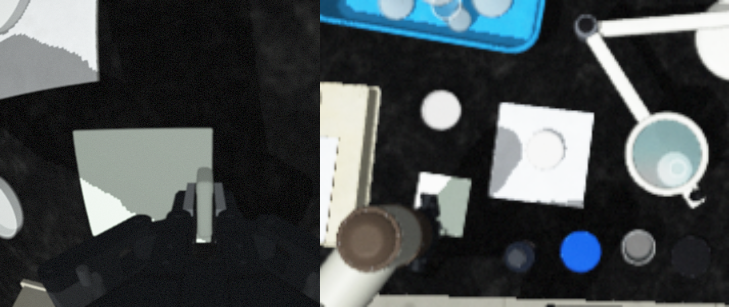

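The tab is held centrally between the pads at (205,205), and the lower dish is undisturbed. Next I'll lift and carry.

Emit:
send_rows(commands=[[0,[0,0,-0.015],0],[0,[0,0,-0.035],0],[0,[0,0,-0.06],0],[0,[0,0,-0.085],0],[0,[0,0,-0.1],0],[0,[0,0,-0.105],0],[0,[0,0,-0.105],0]])

```text
t: 3.5
tcp_pos: [0.3934, 0.2869, 0.1158]
eef_rot: [-3.141, 0.001, -1.692]
ft_force: [-0.0, 0.9, -1.3]
finger_gap: 0.105
gripper_force: 50.1
```

```bash
python3 -c "
from h import *
go([.4885,.11,.07],-1.692)
print(manip.state()['wrist_torque'],manip.state()['ft_force'])"
```

```text
move [ 0.1642 -0.1158  0.0456] twist -0.0 from [0.3934 0.2869 0.1158] [-3.1411  0.0014 -1.6921]
[-0.022   0.0324  0.0003] [-0.0428  0.9016 -1.345 ]
```

Emit:
send_rows(commands=[[0,[0.012,-0.008,0],0],[0,[0.032,-0.023,0],0],[0,[0.057,-0.04,0],0],[0,[0.082,-0.058,0],0],[0,[0.107,-0.075,0],0],[0,[0.13,-0.092,0.005],0],[0,[0.148,-0.105,0.018],0],[0,[0.159,-0.112,0.032],0],[0,[0.164,-0.116,0.042],0],[0,[0.164,-0.116,0.045],0],[0,[0.164,-0.116,0.045],0],[0,[0.164,-0.116,0.045],0]])

```text
t: 4.7
tcp_pos: [0.4888, 0.1107, 0.0706]
eef_rot: [-3.141, 0.0, -1.691]
ft_force: [0.9, 0.2, -0.1]
finger_gap: 0.104
gripper_force: 50.1
```

Run:
```python
from h import *
p,im=snap('scene','s3.png');p,iw=snap('wrist','w3.png');print(p['xyz'],p['rotation'])
a=cv2.resize(im[150:290,120:300],(410,319),interpolation=cv2.INTER_CUBIC)
cv2.imwrite('pics/v3.png',np.hstack([a,cv2.resize(iw[:,60:460],(332,319))]))
go([.4885,.11,.07],-1.692)
```

```text
[0.4808 0.0379 0.2138] [-0.2919  0.0008  3.0213]
move [0.0009 0.0003 0.0009] twist 0.001 from [0.4889 0.1109 0.0709] [-3.1405  0.0007 -1.6906]
```

View pics/v3.png

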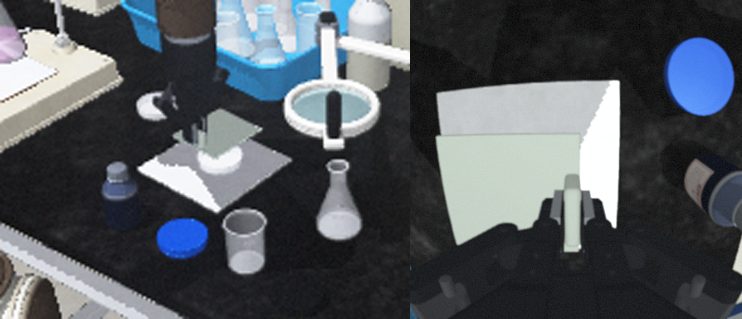

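The sheet is level and above the dish: the scene view puts the dish near full-picture (216.6,220). I'll cross-check that with the scene rays.

Run:
```python
from h import *
p=manip.camera_params('scene');im=cv2.imread('pics/scene0.png',0)
c=cv2.resize(im[205:240,195:240],None,fx=8,fy=8,interpolation=cv2.INTER_CUBIC)
cl=cv2.createCLAHE(4,(2,2)).apply(c)
u=cv2.resize(cv2.imread('pics/scene0.png',0)[185:210,175:205],None,fx=8,fy=8,interpolation=cv2.INTER_CUBIC)
cv2.imwrite('pics/sd.png',np.hstack([cl,cv2.copyMakeBorder(u,0,cl.shape[0]-u.shape[0],0,0,0)]))
for uv in((216.6,220),(216,219)):print(on(p,uv,.019),on(p,uv,.012))
print(proj(p,[.538,.104,.019]),proj(p,[.601,.288,.015]))
g=cv2.imread('pics/scene0.png',0)
m=(g>120).astype(np.uint8)
for c in cv2.findContours(m,0,1)[0]:
    x,y,w,h=cv2.boundingRect(c)
    if 170<x<200 and 180<y<205 and w>8: print(x,y,w,h)
```

```text
[0.5254 0.0951 0.019 ] [0.5331 0.1015 0.012 ]
[0.5289 0.1004 0.019 ] [0.5366 0.1068 0.012 ]
[216.8086 217.3946] [188.3909 194.6844]
180 204 68 39
180 190 18 13
```

View pics/sd.png

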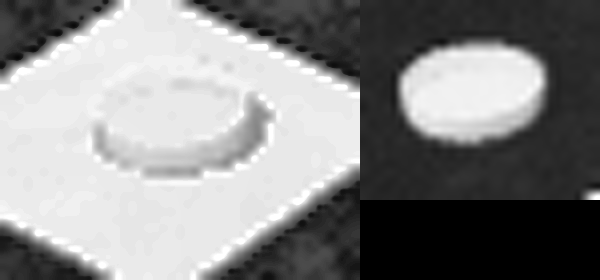

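The scene view agrees to within about 1 px: lower dish top face near (216.4,218) against 216.8,217.4 predicted. Lowering now.

Emit:
send_rows(commands=[[0,[0.001,0,0.012],0],[0,[0.001,0,0.024],0],[0,[0.001,0,0.033],0],[0,[0.001,0,0.038],0],[0,[0.001,0,0.04],0],[0,[0.001,0,0.041],0],[0,[0.001,0,0.041],0],[0,[0.001,0,0.041],0]])

```text
t: 5.6
tcp_pos: [0.4888, 0.1092, 0.0297]
eef_rot: [-3.141, 0.0, -1.692]
ft_force: [0.6, -0.2, -0.5]
finger_gap: 0.109
gripper_force: 50.2
```

Emit:
send_rows(commands=[[0.15,[0,0,0.001],0],[0.2,[0,0,0.001],0],[0.25,[0,0,0.001],0],[0.3,[0,0,0.0],0],[0.3,[0,0,0],0],[0.3,[0,0,-0.01],0],[0.3,[0,0,-0.03],0],[0.3,[0,0,-0.06],0],[0.4,[0,0,-0.1],0],[0.4,[0,0,-0.13],0]])

```text
t: 6.6
tcp_pos: [0.4891, 0.1092, 0.1624]
eef_rot: [-3.139, 0.001, -1.691]
ft_force: [0.9, 0.3, -0.3]
finger_gap: 0.401
gripper_force: 0.0
```

Run:
```python
from h import *
p,im=snap('scene','s4.png');p,iw=snap('wrist','w4.png');print(p['xyz'],p['rotation'])
a=cv2.resize(im[150:290,120:300],(410,319),interpolation=cv2.INTER_CUBIC)
cv2.imwrite('pics/v4.png',np.hstack([a,cv2.resize(iw[:,60:460],(332,319))]))
for y in(-.142,-1.692):go([.601,.288,.16],y)
```

```text
[0.4824 0.0368 0.3099] [-0.2971  0.0111  3.0218]
move [-0.1895 -0.0874  0.0068] twist -1.549 from [0.4914 0.1103 0.1649] [-3.1319  0.0058 -1.6908]
move [-0.1895 -0.0874  0.0068] twist 0.001 from [0.4914 0.1103 0.1649] [-3.1319  0.0058 -1.6908]
```

View pics/v4.png

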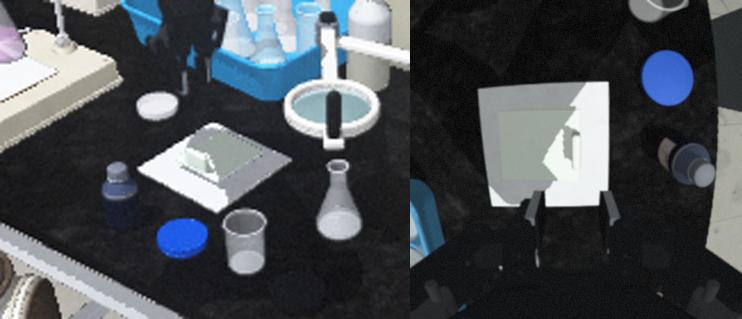

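The sheet lies flat on the dish with its tab at the near side, around (200,160) in the scene crop. Now the upper dish.

Emit:
send_rows(commands=[[1,[-0.01,-0.005,0],0],[1,[-0.035,-0.016,0],0],[1,[-0.07,-0.032,0],0],[1,[-0.105,-0.048,0.0],0],[1,[-0.14,-0.065,0],0],[1,[-0.17,-0.078,0.0],0],[1,[-0.185,-0.086,0.03],0],[1,[-0.189,-0.088,0.06],0],[1,[-0.189,-0.088,0.08],0],[1,[-0.189,-0.088,0.08],0],[1,[-0.189,-0.088,0.08],0]], newtons=25)

```text
t: 7.8
tcp_pos: [0.5987, 0.2861, 0.0783]
eef_rot: [3.14, -0.002, -1.691]
ft_force: [0.0, 0.3, 0.6]
finger_gap: 1.002
gripper_force: 0.0
```

Run:
```python
from h import *
go([.602,.287,-.004],-1.692)
p,im=snap('wrist','w5.png')
g=cv2.cvtColor(im,cv2.COLOR_BGR2GRAY)
for c in cv2.findContours((g>90).astype(np.uint8),0,1)[0]:
    x,y,w,h=cv2.boundingRect(c);A=cv2.contourArea(c)
    if A>1500: 
        W=np.array([on(p,q,.015,True)[:2] for q in c[:,0,:]],np.float32);print(x,y,w,h,A,cv2.minEnclosingCircle(W))
```

```text
move [-0.0014 -0.0033  0.0823] twist 0.001 from [0.5987 0.2861 0.0783] [ 3.1404 -0.0019 -1.6913]
375 332 53 52 1569.0 ((0.4387420415878296, 0.506843090057373), 0.07383561134338379)
204 164 93 88 6318.0 ((0.6036149263381958, 0.28941380977630615), 0.035269685089588165)
207 0 216 80 15573.5 ((0.5376943945884705, 0.16460846364498138), 0.08491833508014679)
0 0 82 376 17936.5 ((0.9261118769645691, 0.32122889161109924), 0.28713029623031616)
```

Emit:
send_rows(commands=[[1,[-0.0035,-0.004,0.01],0],[1,[-0.0035,-0.004,0.03],0],[1,[-0.0035,-0.004,0.05],0],[1,[-0.0035,-0.004,0.068],0],[1,[-0.0035,-0.004,0.078],0],[1,[-0.0035,-0.004,0.082],0],[1,[-0.0035,-0.004,0.082],0],[0.85,[-0.0035,-0.004,0.082],0],[0.8,[-0.0035,-0.004,0.082],0],[0.75,[-0.0035,-0.004,0.082],0],[0.6,[-0.0035,-0.004,0.082],0],[0.5,[-0.0035,-0.004,0.082],0],[0.5,[-0.0035,-0.004,0.082],0],[0.5,[-0.0035,-0.004,0.082],0]], newtons=25)

```text
t: 9.25
tcp_pos: [0.6037, 0.2895, -0.0013]
eef_rot: [-3.14, 0.001, -1.691]
ft_force: [-1.1, -1.0, 6.8]
finger_gap: 0.746
gripper_force: 27.0
```

Emit:
send_rows(commands=[[0.5,[0,0,-0.01],0],[0.5,[0,0,-0.025],0],[0.5,[0,0,-0.05],0],[0.5,[0,0,-0.075],0],[0.5,[0,0,-0.095],0],[0.5,[0,0,-0.105],0],[0.5,[0,0,-0.105],0]])

```text
t: 9.95
tcp_pos: [0.604, 0.2897, 0.1046]
eef_rot: [-3.139, 0.003, -1.692]
ft_force: [0.1, -0.7, -0.6]
finger_gap: 0.745
gripper_force: 27.8
```

Run:
```python
from h import *
p,im=snap('top','t6.png');pw,iw=snap('wrist','w6.png')
cv2.imwrite('pics/v6.png',np.hstack([cv2.resize(im[140:260,140:300],(426,319),interpolation=cv2.INTER_CUBIC),cv2.resize(iw[:,60:460],(332,319))]))
go([.538,.104,.09],-.122)
g=cv2.cvtColor(im,cv2.COLOR_BGR2GRAY)
for uv in[(219.9,192.6)]:print(on(p,uv,.022))
```

```text
move [0.1912 0.0417 0.0119] twist -1.57 from [0.6026 0.2888 0.1017] [ 3.1404 -0.0004 -1.6922]
[0.5387 0.1014 0.022 ]
```

View pics/v6.png

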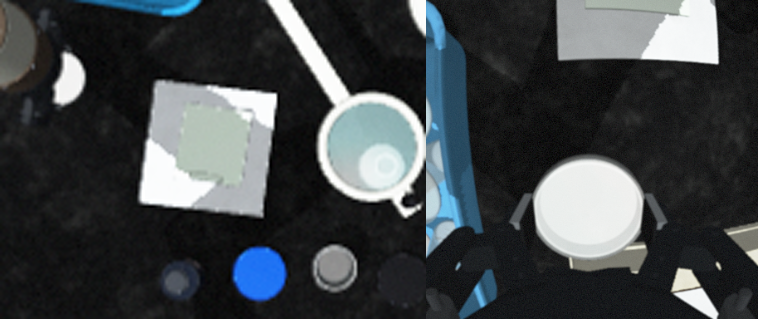

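The dish is held level between the pads, at (588,208) in the right-hand part. The sheet is centred over the lower dish at full-picture (219.7,193.5). Carrying over with a quarter turn.

Emit:
send_rows(commands=[[0.5,[0.006,0.001,0],-0.05],[0.5,[0.02,0.004,0],-0.15],[0.5,[0.037,0.008,0],-0.29],[0.5,[0.055,0.012,0],-0.43],[0.5,[0.073,0.016,0],-0.57],[0.5,[0.091,0.02,0],-0.71],[0.5,[0.109,0.024,0],-0.85],[0.5,[0.127,0.028,0],-0.99],[0.5,[0.145,0.032,0],-1.13],[0.5,[0.162,0.035,0],-1.27],[0.5,[0.177,0.038,0],-1.4],[0.5,[0.187,0.041,0],-1.5],[0.5,[0.192,0.042,0],-1.57],[0.5,[0.192,0.042,0.01],-1.57],[0.5,[0.192,0.042,0.02],-1.57],[0.5,[0.192,0.042,0.02],-1.57],[0.5,[0.192,0.042,0.02],-1.57]])

```text
t: 11.75
tcp_pos: [0.538, 0.1037, 0.0813]
eef_rot: [3.14, 0.002, -0.122]
ft_force: [-0.1, 0.1, -0.2]
finger_gap: 0.745
gripper_force: 27.9
```

```bash
python3 -c "
from h import *
go([.5385,.103,.0215],-.122)"
```

```text
move [0.0007 0.0005 0.0598] twist 0.0 from [0.538  0.1037 0.0813] [ 3.1404  0.0016 -0.1219]
```

Emit:
send_rows(commands=[[0.5,[0.0005,0.0005,0.01],0],[0.5,[0.0005,0.0005,0.025],0],[0.5,[0.0005,0.0005,0.04],0],[0.5,[0.0005,0.0005,0.05],0],[0.5,[0.0005,0.0005,0.056],0],[0.5,[0.0005,0.0005,0.059],0],[0.5,[0.0005,0.0005,0.06],0],[0.5,[0.0005,0.0005,0.06],0],[0.5,[0.0005,0.0005,0.06],0]])

```text
t: 12.65
tcp_pos: [0.5391, 0.1032, 0.0228]
eef_rot: [-3.141, -0.001, -0.122]
ft_force: [-0.6, 0.4, -0.8]
finger_gap: 0.745
gripper_force: 27.9
```

Emit:
send_rows(commands=[[0.5,[0,0,0.0005],0],[0.5,[0,0,0.001],0],[0.5,[0,0,0.001],0],[0.5,[0,0,0.001],0]])

```text
t: 13.05
tcp_pos: [0.5388, 0.103, 0.0214]
eef_rot: [-3.142, -0.0, -0.122]
ft_force: [1.2, -0.5, -0.9]
finger_gap: 0.745
gripper_force: 27.9
```

Emit:
send_rows(commands=[[0.5,[0,0,0.0005],0],[0.5,[0,0,0.0005],0],[0.78,[0,0,0.0005],0],[0.82,[0,0,0.0005],0],[0.86,[0,0,0.0],0],[0.95,[0,0,0],0],[1,[0,0,0],0],[1,[0,0,0],0],[1,[0,0,-0.01],0],[1,[0,0,-0.03],0],[1,[0,0,-0.06],0],[1,[0,0,-0.1],0],[1,[0,0,-0.15],0],[1,[0,0,-0.2],0],[1,[0,0,-0.25],0],[1,[0,0,-0.27],0],[1,[0,0,-0.27],0],[1,[0,0,-0.27],0]])

```text
t: 14.85
tcp_pos: [0.5381, 0.1029, 0.2916]
eef_rot: [-3.141, 0.0, -0.122]
ft_force: [-0.0, 0.4, -0.1]
finger_gap: 1.003
gripper_force: 0.0
```

Run:
```python
from h import *
p,im=snap('scene','s7.png');pt,it=snap('top','t7.png');pw,iw=snap('wrist','w7.png');print(pw['xyz'],pw['rotation'])
k=cv2.INTER_CUBIC
cv2.imwrite('pics/v7.png',np.vstack([np.hstack([cv2.resize(im[150:290,160:340],(386,300),interpolation=k),cv2.resize(it[100:230,190:350],(370,300),interpolation=k)]),cv2.resize(iw[100:330,100:512],(756,300))[:, :756]]) if 0 else np.hstack([cv2.resize(im[150:290,160:340],(386,300),interpolation=k),cv2.resize(iw,(400,300))]))
ps=p
S=[.749,-.232,.2]
# handle top by two views: top guess (293,215) / scene pixel later
print(proj(ps,[.463,-.136,.249]),proj(ps,[.463,-.136,.19]),proj(pt,[.463,-.136,.249]))
go([.463,-.136,.29],-.122)
```

```text
[0.6114 0.0936 0.4327] [-0.2938 -0.0008 -1.6933]
[265.2221 189.2518] [264.955  207.1917] [292.9838 214.9464]
move [-0.0453  0.246   0.0002] twist 0.0 from [0.5379 0.1027 0.2896] [ 3.1399  0.0031 -0.1219]
```

View pics/v7.png

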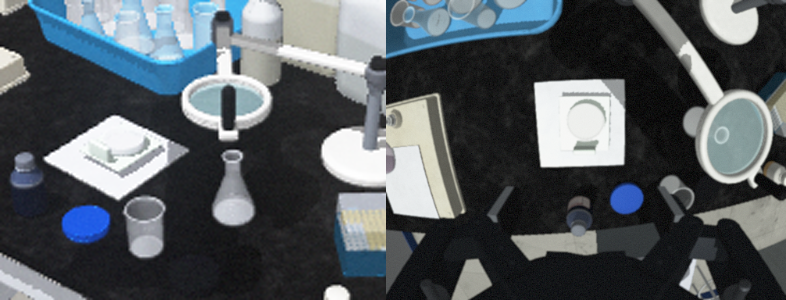

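The upper dish stands on the sheet, at (123,140) in the scene crop. The handle is the black post at about (229,88)–(229,133) in that crop. I'll locate the handle, elbow and stand.

Run:
```python
from h import *
ps=manip.camera_params('scene');pt=manip.camera_params('top')
im=cv2.imread('pics/s7.png',0)
for v in range(186,216,3):print(v,im[v,256:280])
it=cv2.imread('pics/top0.png',0);print(it[206:224,283:303])
for z in(.185,.189):print('lens',on(pt,(279.7,195.3),z))
for z in(.19,.205):print('elbow',on(pt,(240.3,132.6),z),'post',on(pt,(322.4,128.2),z))
print('foot',on(pt,(140+593/3.4,110+99/3.4),.01))
for uv in((266.8,191),(266.8,190)):print('handle scene',on(ps,uv,.249))
# upper dish
print('dish',on(ps,(160+126*.4663,150+136*.4667),.037))
# wrist lens
```

```text
186 [244 245 244 241 242 239 237 237 237 239 240 242 245 247 248 252 253 254
 253 252 250 225 174 172]
189 [178 196 196 207 222 223 226 221 220 183 141 178 219 222 223 228 210 203
 226 225 208 227 243 250]
192 [168 162 162 161 160 162 166  86  44  44  45  41  43  63 156 168 165 164
 167 167 177 201 216 210]
195 [166 167 169 171 170 170 168  78  42  38  39  38  34  56 160 170 167 169
 166 165 168 163 165 165]
198 [168 166 167 168 171 167 165  75  39  39  39  34  40  55 169 170 165 167
 166 165 167 163 163 168]
201 [173 171 171 169 169 173 171  80  38  41  36  34  32  58 162 168 169 164
 163 163 163 166 161 203]
204 [254 253 250 248 238 232 226  92  39  36  35  38  33  69 229 247 247 247
 247 248 244 237 230 197]
207 [223 222 228 219 208 202 247 129  46  36  34  36  34  84 155 174 177 167
 181 176 166 169 179 169]
210 [ 47  63  78  96 132 132 247 223 108  44  39  31  82 155 153 100  88  65
  58  57  41  31  35  34]
213 [ 35  29  32  30  34  51 221 234 232 230 227 227 224 220 187  61  34  34
  30  29  32  32  29  32]
[[232 232 232 231 226 222 218 202 157 195 232 243 234 162  31  22  21 
[... 1079 characters left out ...]
7 228 183  75  24  21  16  16
   18  13]
 [ 22  19  16  16  15  21  26  95 215 244 214 170  47  20  20  20  14  17
   16  16]
 [ 14  16  17  13  16  21  22  33 104 184  80  26  25  22  20  18  15  20
   16  17]
 [ 17  18  17  19  17  16  23  23  22  22  19  21  21  21  18  16  14  17
   15  16]
 [ 15  18  18  18  18  21  24  24  20  17  20  24  22  18  14  16  15  17
   18  15]]
lens [ 0.5234 -0.1     0.185 ]
lens [ 0.5231 -0.0998  0.189 ]
elbow [0.7152 0.0274 0.19  ] post [ 0.7363 -0.2278  0.19  ]
elbow [0.7115 0.0266 0.205 ] post [ 0.7324 -0.2252  0.205 ]
foot [ 0.7424 -0.2304  0.01  ]
handle scene [ 0.4576 -0.1445  0.249 ]
handle scene [ 0.462  -0.1417  0.249 ]
dish [0.5401 0.0962 0.037 ]
```

Emit:
send_rows(commands=[[1,[-0.003,0.015,0],0],[1,[-0.01,0.05,0],0],[1,[-0.018,0.095,0],0],[1,[-0.026,0.14,0],0],[1,[-0.035,0.185,0],0],[1,[-0.043,0.225,0],0],[1,[-0.047,0.247,0],0],[1,[-0.048,0.252,0],0],[1,[-0.048,0.252,0],0],[1,[-0.048,0.252,0],0]], newtons=60)

```text
t: 16.0
tcp_pos: [0.4605, -0.1409, 0.2909]
eef_rot: [-3.142, 0.001, -0.122]
ft_force: [1.0, 0.2, -0.3]
finger_gap: 0.999
gripper_force: 0.0
```

Run:
```python
from h import *
pw,iw=snap('wrist','w8.png');print(pw['xyz'],pw['rotation'],manip.state()['tcp_pos'])
ps,im=snap('scene','s8.png')
cv2.imwrite('pics/v8.png',np.hstack([iw,cv2.resize(im[130:230,230:305],(288,384),interpolation=cv2.INTER_CUBIC)]))
```

```text
[ 0.5338 -0.1502  0.4339] [-0.2916  0.0006 -1.6928] [ 0.4607 -0.1406  0.291 ]
```

View pics/v8.png

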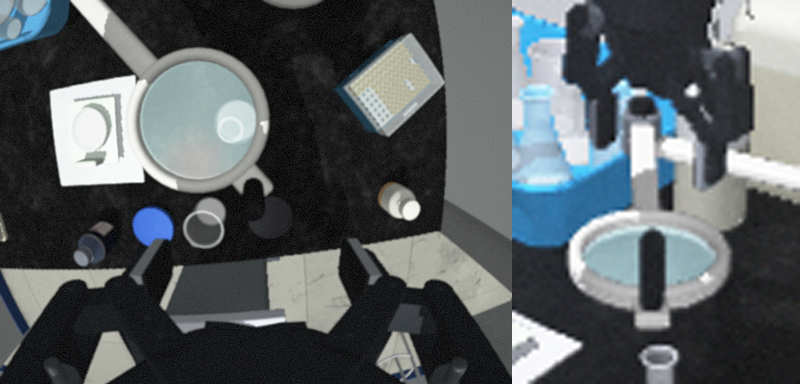

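I miscounted: I've now viewed more pictures than the limit of 10, so from here I'll use numbers only. In this last picture the handle post runs from (258,185) to its top at about (250,225), between the open fingers.

Run:
```python
from h import *
p=manip.camera_params('wrist');g=cv2.imread('pics/w8.png',0)
for uv in((250,222),(250,226)):print(on(p,uv,.249,True))
for uv in((259,185),):print(on(p,uv,.195,True))
print('lens',on(p,(202,119.5),.18,True))
print(g[204:236:3,236:268])
go([.46,-.1415,.21],-.122)
```

```text
[ 0.457  -0.1367  0.249 ]
[ 0.4541 -0.1363  0.249 ]
[ 0.4668 -0.1446  0.195 ]
lens [ 0.5265 -0.1027  0.18  ]
[[14 16 13 20 26 10 19 18  9  4 16 18  9 20 19 23 20 22 18 16 19  7 29 12
  17 19 13  7 20 33 48 40]
 [16  5 16 25 15 17  7  9  9 20 21 10 16 24 26 29 27 21 22 17 25 18 32 30
  26  6 10  8 20 37 40 45]
 [ 9 10  8 13 15  6 18 21 19 21 21 23 17 28 27 24 18 20 29  4 23 20 28 29
  26 22  8 17 22 35 39 45]
 [17 16 12 22 27  9 19 20 16 18 19 19 18 16 20 13 22 28  7 10 24 13 22 25
  19 28 20 30 32 44 45 37]
 [12 23 28 20 29 13 21 12 25 11 18 23 17 22 17 22 15 20 15 30 17 18 18 20
  23 17 22 44 41 46 46 43]
 [15  4 21 28  9 14 28 18 19 22 20 22 12 17 24 25 11 13 13 21 29 29 38 37
  36 42 39 45 43 43 47 51]
 [26 19 14 25 25 10 19 16 21 16 28 17 39 47 46 51 43 43 48 46 50 47 48 46
  54 46 41 51 45 47 48 37]
 [21 23 26 12 18 14 14  9 22  4 13 22 28 39 48 52 48 46 54 46 52 50 48 44
  51 51 44 42 44 46 40 44]
 [15 25 16 21 11  8  7 13 21 21 19 18 23 29 30 41 45 49 49 50 44 46 49 47
  49 46 42 52 43 43 45 45]
 [19 13 20 15 16 19  2 19  6 14 20 27 26 23 24 18 27 41 50 51 48 48 48 46
  46 41 35 44 45 45 43 42]
 [21  7 10 22 23 19 20 24 19 25 21 21  3 25 16 20 17 16 17 12 25 41 41 46
  47 39 39 39 44 41 40 43]]
move [-0.0006  0.0011  0.0811] twist 0.002 from [ 0.4608 -0.1405  0.2911] [-3.1416  0.0004 -0.1204]
```

Emit:
send_rows(commands=[[1,[0,0,0.01],0],[1,[0,0,0.03],0],[1,[0,0,0.05],0],[1,[0,0,0.068],0],[1,[0,0,0.077],0],[1,[0,0,0.08],0],[1,[0,0,0.08],0],[0.6,[0,0,0.08],0],[0.4,[0,0,0.08],0],[0.25,[0,0,0.08],0],[0.1,[0,0,0.08],0],[0.1,[0,0,0.08],0],[0.1,[0,0,0.08],0],[0.1,[0,0,0.08],0]])

```text
t: 17.5
tcp_pos: [0.4607, -0.1413, 0.2118]
eef_rot: [-3.142, -0.001, -0.122]
ft_force: [-1.2, 1.6, 3.7]
finger_gap: 0.186
gripper_force: 58.6
```

Run:
```python
from h import *
s=manip.state();H=s['tcp_pos'][:2];print(H,s['ft_force'],s['finger_gap'])
def fk(S,a,b): E=S+.26*np.array([np.cos(a),np.sin(a)]);u=np.array([np.cos(b),np.sin(b)]);return E,E+.23*u,E+.306*u
def ik(S,L,r):
    d=L-S;D=np.hypot(*d);c=(D*D-.26**2-r*r)/(2*.26*r);t=np.arccos(c)
    a=np.arctan2(d[1],d[0])-np.arctan2(r*np.sin(t),.26+r*np.cos(t));return a,a+t,t-2
for S in([.745,-.231],[.735,-.227]):
    S=np.array(S);print('now',fk(S,*ik(S,H,.306)[:2]))
    for L in([.5385,.102],):
        a,b,l=ik(S,np.array(L),.23);print('target',fk(S,a,b),l)
go([.46,.12,.21],-.122)
```

```text
[ 0.4607 -0.1413] [-1.2298  1.6477  3.6844] 0.1861422559248392
now (array([0.7161, 0.0274]), array([ 0.5242, -0.0994]), array([ 0.4607, -0.1413]))
target (array([0.7565, 0.0287]), array([0.5385, 0.102 ]), array([0.4665, 0.1262])) -0.709021973035384
now (array([0.7129, 0.0321]), array([ 0.5234, -0.0982]), array([ 0.4607, -0.1413]))
target (array([0.7576, 0.032 ]), array([0.5385, 0.102 ]), array([0.4661, 0.1251])) -0.6513717197857631
move [-0.0324 -0.2592  0.0018] twist 0.0 from [ 0.4607 -0.1413  0.2118] [-3.1416 -0.0009 -0.1216]
```

Emit:
send_rows(commands=[[0.1,[-0.0005,-0.005,0],0],[0.1,[-0.002,-0.02,0],0],[0.1,[-0.004,-0.04,0],0],[0.1,[-0.006,-0.06,0],0],[0.1,[-0.008,-0.08,0],0],[0.1,[-0.01,-0.1,0],0],[0.1,[-0.012,-0.12,0],0],[0.1,[-0.014,-0.14,0],0],[0.1,[-0.016,-0.16,0],0],[0.1,[-0.018,-0.18,0],0],[0.1,[-0.02,-0.2,0],0],[0.1,[-0.022,-0.22,0],0],[0.1,[-0.024,-0.24,0],0],[0.1,[-0.026,-0.257,0],0],[0.1,[-0.027,-0.265,0],0],[0.1,[-0.027,-0.266,0],0],[0.1,[-0.027,-0.266,0],0],[0.1,[-0.027,-0.266,0],0]])

```text
t: 19.3
tcp_pos: [0.4664, 0.1258, 0.2117]
eef_rot: [3.142, -0.001, -0.122]
ft_force: [3.5, -2.7, 3.0]
finger_gap: 0.192
gripper_force: 62.4
```

Run:
```python
from h import *
p,iw=snap('wrist','w9.png');pt,it=snap('top','t9.png')
s=manip.state();print(s['tcp_pos'],s['ft_force'])
# ring (white, big) near expected lens: fit circle of inner teal glass
for n,pp,im,f in(('w',p,iw,1),('t',pt,it,0)):
    hsv=cv2.cvtColor(im,cv2.COLOR_BGR2HSV)
    m=((hsv[...,0]>75)&(hsv[...,0]<100)&(hsv[...,1]>20)&(hsv[...,2]>80)).astype(np.uint8)
    for c in cv2.findContours(cv2.morphologyEx(m,cv2.MORPH_CLOSE,np.ones((5,5))),0,1)[0]:
        A=cv2.contourArea(c)
        if A>300:
            W=np.array([on(pp,q,.179,f)[:2] for q in cv2.convexHull(c)[:,0,:]],np.float32)
            print(n,A,cv2.boundingRect(c),cv2.minEnclosingCircle(W))
```

```text
[0.4663 0.1258 0.2117] [ 2.6818 -2.4879  3.322 ]
w 15569.0 (191, 4, 174, 171) ((0.5474901795387268, 0.101561039686203), 0.052344631403684616)
t 370.5 (199, 170, 34, 25) ((0.5479916334152222, 0.09980947524309158), 0.05251852050423622)
t 3447.5 (118, 47, 110, 98) ((0.8317221999168396, 0.27060019969940186), 0.21112564206123352)
```

Run:
```python
import numpy as np
S=np.array([.745,-.231])
def h(L):
    d=np.array(L)-S;D=np.hypot(*d);r=.23;t=np.arccos((D*D-.26**2-r*r)/(2*.26*r));a=np.arctan2(d[1],d[0])-np.arctan2(r*np.sin(t),.26+r*np.cos(t))
    E=S+.26*np.array([np.cos(a),np.sin(a)]);return E+(np.array(L)-E)*.306/.23
d=h([.539,.1025])-h([.5475,.1015]);print(h([.5475,.1015]),d, 'tool', d@[.9926,-.1217], d@[-.1217,-.9926])
```

```text
[0.47546394 0.12572409] [-0.00844867  0.00115212] tool -0.008526358480376908 -0.00011539634895211572
```

Emit:
send_rows(commands=[[0.1,[-0.002,0,0],0],[0.1,[-0.005,0,0],0],[0.1,[-0.008,0,0],0],[0.1,[-0.009,0,0],0],[0.1,[-0.009,0,0],0],[0.1,[-0.009,0,0],0]], newtons=80)

```text
t: 20.0
tcp_pos: [0.4573, 0.1265, 0.2117]
eef_rot: [3.141, -0.001, -0.122]
ft_force: [2.9, -5.0, 4.0]
finger_gap: 0.184
gripper_force: 78.1
```

```bash
cat > lens.py <<'E'
from h import *
def meas():
  p,iw=snap('wrist','wl.png');pt,it=snap('top','tl.png')
  s=manip.state();print(s['t'],s['tcp_pos'],s['ft_force'])
  for n,pp,im,f in(('w',p,iw,1),('t',pt,it,0)):
    hsv=cv2.cvtColor(im,cv2.COLOR_BGR2HSV)
    m=((hsv[...,0]>75)&(hsv[...,0]<100)&(hsv[...,1]>20)&(hsv[...,2]>80)).astype(np.uint8)
    for c in cv2.findContours(cv2.morphologyEx(m,cv2.MORPH_CLOSE,np.ones((5,5))),0,1)[0]:
        if cv2.contourArea(c)>300:
            W=np.array([on(pp,q,.179,f)[:2] for q in cv2.convexHull(c)[:,0,:]],np.float32)
            print(n,cv2.boundingRect(c),cv2.minEnclosingCircle(W))
if __name__=='__main__':meas()
E
python3 lens.py
```

```text
20.1 [0.4573 0.1265 0.2117] [ 3.2176 -4.1797  4.5729]
w (191, 4, 174, 171) ((0.5382404923439026, 0.10223644971847534), 0.0523311085999012)
t (199, 173, 33, 30) ((0.5386432409286499, 0.10046802461147308), 0.05235034599900246)
t (118, 47, 110, 98) ((0.8327346444129944, 0.2695876657962799), 0.21113529801368713)
```

Emit:
send_rows(commands=[[0.25,[0,0,0],0],[0.4,[0,0,0],0],[0.6,[0,0,0],0],[0.8,[0,0,0],0],[0.8,[0,0,0],0],[0.8,[0,0,-0.01],0],[0.8,[0,0,-0.04],0],[0.8,[0,0,-0.08],0],[0.8,[0,0,-0.11],0],[0.8,[0,0,-0.12],0],[0.8,[0,0,-0.12],0],[0.8,[0,0,-0.12],0]])

```text
t: 21.3
tcp_pos: [0.4564, 0.127, 0.3302]
eef_rot: [3.141, 0.002, -0.122]
ft_force: [0.3, -0.5, -0.4]
finger_gap: 0.802
gripper_force: 0.0
```

Run:
```python
from lens import *
meas()
# upper dish seen through the lens, top view before the swing (t7): edges
pt=manip.camera_params('top');g=cv2.imread('pics/t7.png',0)
c=cv2.resize(g[175:212,200:240],None,fx=8,fy=8,interpolation=cv2.INTER_CUBIC)
H=cv2.HoughCircles(c,cv2.HOUGH_GRADIENT,1,20,param1=60,param2=10,minRadius=68,maxRadius=90)
for h in H[0][:3]:
    uv=((h[0]+.5)/8-.5+200,(h[1]+.5)/8-.5+175);print(uv,h[2]/8,on(pt,uv,.037))
print(manip.state()['ft_force'],manip.state()['gripper_force'])
```

```text
21.4 [0.4563 0.1268 0.3297] [-0.7911 -0.1724 -0.2029]
w (217, 41, 106, 104) ((0.5383304953575134, 0.10194860398769379), 0.05254627391695976)
t (118, 48, 110, 97) ((0.8317689299583435, 0.27059406042099), 0.2110971063375473)
(np.float32(222.75), np.float32(195.25)) 10.6125 [0.5286 0.0896 0.037 ]
(np.float32(225.875), np.float32(183.25)) 10.2125 [0.5709 0.0802 0.037 ]
(np.float32(204.25), np.float32(184.5)) 10.3125 [0.5643 0.1555 0.037 ]
[-0.7911 -0.1724 -0.2029] 0.0
```

```bash
python3 -c "
from rig import manip
print(manip.hand_in())"
```

```text
the job is handed in; nothing more can be done
None
```

I handed the job in at about 21 s: the sheet is on the lower dish, the second dish is on the sheet, and the released lens measured within about 2 mm of where I set the upper dish. No verdict came back, I did not re-measure the dishes after the swing, and I viewed 13 pictures, over the limit of 10.

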